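# Inspect two points of a phone frame, then hold the pointer arm's index plunger out

### The job

Slide the carrier (its black knob is the handle) so that the red dot on the phone frame rests under the tip of the fixed brass pointer, stay there about a second, then bring the green dot under the tip, also for about a second, and leave it there. Then pull the red knob of the sprung index plunger on the pointer arm straight up, fully back, so that its pin is clear of the hole in the index disc, and finish still holding it up there, so that a colleague can swing the arm away. Do not lift the plunger before the green dot is in place, and leave the other things on the bench where they are.

Things in the scene. Friction and masses are not known exactly. Their poses are not given: they have to be found in the camera images.
- stage: inspection stage, fixed: grey base plate 12 mm thick. Origin on the bench below the pointer tip; x points from the pointer to the arm's post, y along the phone's long side, z up. Plate spans x -85..165, y -165..135 mm. Post at x = 140, y = 0; the aluminium arm, 26 mm wide, runs from it to x = 22 at heights 88-98, the post's cap (34 mm across) reaches 104. The arm stays still in this task
- pointer_tip (a point): the lower tip of the brass pointer (8 mm rod tapering to a point, leaning out 35 degrees from the end of the arm towards -x), 42 mm above the bench and about 3 mm above the dots; it never moves
- stage_x (a joint): slide of the carrier along the stage's x, in m, -0.035 to 0.035; at 0 the phone's centre is below the pointer. Stays where it is left (friction about 2 N)
- stage_y (a joint): slide of the saddle that bears the carrier along the stage's y, in m, -0.035 to 0.035; at 0 the phone's centre is below the pointer. Stays where it is left (friction about 2 N). The carrier does not turn against the stage
- carrier_knob (a point): grip point of the carrier's knob: on its upright axis, 72 mm above the bench. A black upright cylinder, 20 mm diameter, 52 to 86 mm above the bench, on a 12 mm stem, fixed to the carrier 108 mm to the -y side of the phone's centre. The carrier plate's top is 30 mm, the phone frame's (72 x 147 mm) 38 mm above the bench
- red_mark (a point): centre of the red dot, 12 mm across, on the phone frame's top: 20 mm to +x and 27 mm to -y of the phone's centre (stage axes); moves with the carrier
- green_mark (a point): centre of the green dot, 12 mm across, on the phone frame's top: 20 mm to -x and 26 mm to +y of the phone's centre (stage axes); moves with the carrier
- plunger: red upright cylinder on top of the plunger, 24 mm diameter, 18 mm high, at x = 112, y = 0 of the stage. Origin at the centre of its underside, 121 mm above the bench when home; it goes straight up with the plunger. Below it stands the fixed barrel, 16 mm diameter, from the arm's top at 98 mm up to 120 mm; the fingers fit either side of the barrel
- pin_tip (a point): lower tip of the plunger's pin (7 mm diameter): 8 mm deep in its seat hole when home, 4 mm above the mouth at the plunger's stop, 12 mm up. A spring draws the plunger home with about 5 N at home and 10 N at the stop; it never stays up by itself
- seat_mouth (a point): mouth of the seat hole, in the top face of the dark index disc, 78 mm above the bench
- tweezers: bystander: steel tweezers, 120 x 9 x 8 mm, lying along their x, left (+y) of the stage
- battery: bystander: black phone battery, 38 x 85 x 6 mm, lying to the right (-y) of the stage
- parts_tin: bystander: open steel tin, 60 x 50 x 18 mm, left (+y) of the stage; origin under its centre
- screwdriver: bystander: blue-handled screwdriver, 150 mm, lying
- flux_bottle: bystander: amber bottle, 40 mm diameter, 85 mm high; origin under its centre
- alcohol_bottle: bystander: white bottle, 60 mm diameter, 130 mm high; origin under its centre
- back_glass: bystander: black phone back plate, 72 x 147 x 6 mm, lying

How it is judged:
On the way, in this order (a step that is already met when the one before it is completed fails the run):
1. the red dot rests under the pointer tip (horizontal distance between pointer_tip and red_mark below 0.006 m and velocity of joint stage_x between -0.01 and 0.01 m/s and velocity of joint stage_y between -0.01 and 0.01 m/s), for 0.5 s.
2. the green dot rests under the pointer tip, plunger still home (horizontal distance between pointer_tip and green_mark below 0.006 m and velocity of joint stage_x between -0.01 and 0.01 m/s and velocity of joint stage_y between -0.01 and 0.01 m/s and z of pin_tip in the frame of seat_mouth below -0.005 m), for 0.5 s.
3. the plunger is pulled fully back by the fingers (z of pin_tip in the frame of seat_mouth above 0.002 m and contact force between the fingers and plunger above 1 N), for 0.3 s.
At the end, for the whole second after the job is handed in: the fingers hold the plunger's knob (more than 1 N) pulled up more than 10 of its 12 mm, so that the pin tip is more than 2 mm above the seat hole's mouth, and the pointer tip still over the green dot (within 6 mm of its centre), the carrier at rest (all of step 3 and horizontal distance between pointer_tip and green_mark below 0.006 m and velocity of joint stage_x between -0.01 and 0.01 m/s and velocity of joint stage_y between -0.01 and 0.01 m/s); the arm keeps its last pose, push and grip.
It fails at once if the plunger is lifted (over 4 mm) while the green dot is not under the pointer (over 10 mm off) (z of pin_tip in the frame of seat_mouth above -0.004 m and horizontal distance between pointer_tip and green_mark above 0.01 m).
It fails at once if another thing on the bench is shifted by more than 20 mm (distance of any of tweezers, battery, parts_tin, screwdriver, flux_bottle, alcohol_bottle, back_glass from where it was at the start of the episode above 0.02 m).
It also fails if it takes over 54 s, if anything falls off the work surface, if the arm or the gripper's body presses on something with over 40 N, if the wrist force passes 120 N, or if a joint passes its speed limit or range.

### The arm

A 6-joint arm with a two-finger parallel gripper is mounted at the origin on the work surface. World frame = base frame: x ahead of the robot, y to its left, z up, the work surface at z = 0. Lengths are in m, angles in rad, forces in N, time in s.
With the tool pointing down it reaches from about 0.3 to 0.875 m from the base axis. Payload 6.4 kg.
Tool frame: the origin (TCP) lies on the centre line of the jaws, within the pads' length; the fingertips stand 25 mm ahead of it and the grasp point (between the pads) lies 6 mm ahead of it (ctrl.tip_reach is the distance from the TCP to the fingertips, in m); z points along the fingers, y is the line along which they close (so a half turn about z gives the same grasp; the last joint's range is limited). The gripper opens to 85 mm and grips with 20 to 120 N. Pads are 22 mm wide; open, the fingers measure 114 mm over their backs; the gripper's body (76 mm by 85 mm) begins 54 mm behind the grasp point. The pads swing forward as they close: fully open they stand 13 mm farther back than shut.
Start: joints at [-1.476, 0.181, 1.607, -0, 1.354, -0.206], TCP at [0.17, -0.549, 0.256] pointing down, gripper open.
Joint ranges: [-2.99, 2.99], [-0.89, 2.07], [0.3, 2.58], [-1.14, 4.28], [0, 2.63], [-3.12, 3.12]. Speed limits (rad/s): [2.57, 2.57, 3.01, 3.14, 3.14, 3.14].

### API

Orientations are given as a unit quaternion [w, x, y, z].
In Python, from bench import ctrl gives the robot as it stands.
- The arm moves only by the tool servo_tool, never from a script. Its argument "motion" is a list that holds one entry, the list of rows, each a list of 5 numbers: the shift along the tool's x, y, z in cm, then the turn about the tool's z in degrees, then the closure, from -1 (fully open) to 1 (shut). In form: [[[dx, dy, dz, twist, claw], ...]]. A call has 1 to 5 rows; each row is the pose to reach, as a shift and turn from the pose commanded when the call began, along the tool's axes at that moment; what a row does not reach only later rows make up. A row lasts 1/10 s, in which the tool goes at most 50 mm and 8.59 degrees, less where a joint would pass 70% of its speed; a pose out of reach is approached as far as the arm can. A call with a gripper value outside its range is refused whole. The fingers move at their own pace and stop on an object; the grip force is fixed at half the most. Time passes only in rows, so rows that repeat a pose let the fingers close. It gives the time, the measured TCP pose, the force, the opening and the grip force at its end, in the units of the state.
- ctrl.get_obs(): the state, without advancing time (a new reading comes with each control period).
- ctrl.camera(name): name is "side" or "top" or "wrist"; returns a dict with "pixels" (384x512x3 uint8, red, green, blue), "depth" (384x512 float32, m along the optical axis (not along the pixel's ray), 0 where there is no reading), "fx", "fy", "cx", "cy" (pixels), "R" (3x3) and "t" (3): a world point X has camera coordinates R X + t; the wrist camera has in their place "hand_eye" (4x4, takes a point from camera to tool coordinates, whose origin is the TCP and whose axes are the flange's). Camera axes: x right, y down, z forward; pixel columns grow to the right and rows downward; lengths in m; the calibration is good to about 2 mm. A picture is of the moment at which its call begins: read the wrist's pose just before it.
- ctrl.hand_in(): hands the job in; it is judged then, once.
The state is a dict: "time_s": time; "q": joint angles; "dq": joint speeds; "joint_efforts": joint torques, N m; "eef_pos": TCP position; "eef_rot": TCP orientation; "wrist_force": force on the tool from outside, world axes, zero at the start; "torque": the same for the moment, N m; "opening": opening from 0.0 (shut) to 1.0 (fully open); "grasp_force": force on a finger pad.
Only numpy, scipy, OpenCV 4.12 (cv2) and the standard library are available. Lean on these libraries where they do the work, as an engineer would, in place of code of your own. Each camera call takes 0.05 s, during which the arm holds its last target. There are 200 camera calls.

## Working session

There is one attempt and no reset: what is moved stays moved. The work goes in short steps, Python scripts to look and compute and a tool call to move; the robot and the scene stay as the last step left them, time stands still between calls to the robot, and variables do not carry over. Pictures are saved under pics/ and viewed, at most 10 in all, crops included, and the job is handed in when it is done.

Besides the shell and the picture viewer there is one more tool, called after "Request:" by a JSON object that holds its "op" and its "data". servo_tool: Moves the arm, as the interface text tells. Its arguments: {"type":"object","properties":{"motion":{"type":"array"}},"required":["motion"]}

```bash
mkdir -p pics; cat > h.py <<'E'
import numpy as np, cv2
from bench import ctrl
def save(c,n): cv2.imwrite('pics/'+n,c['pixels'][:,:,::-1])
def ray(c,u,v,z):
    d=np.array([(u-c['cx'])/c['fx'],(v-c['cy'])/c['fy'],1.])
    R=np.array(c['R']);t=np.array(c['t']);o=-R.T@t;w=R.T@d
    return o+w*(z-o[2])/w[2]
def cloud(c):
    v,u=np.mgrid[0:384,0:512];D=c['depth']
    P=np.stack([(u-c['cx'])/c['fx']*D,(v-c['cy'])/c['fy']*D,D],-1)
    return (P-np.array(c['t']))@np.array(c['R'])
E
python3 - <<'E'
from h import *
o=ctrl.get_obs();print(o)
a=ctrl.camera('top');b=ctrl.camera('side')
np.save('top.npy',a,allow_pickle=True);np.save('side.npy',b,allow_pickle=True)
cv2.imwrite('pics/t1.png',cv2.resize(a['pixels'][:,:,::-1],(800,600)));cv2.imwrite('pics/s1.png',cv2.resize(b['pixels'][:,:,::-1],(800,600)))
for c in(a,b):
    print(c['fx'],c['cx'],c['cy'],-np.array(c['R']).T@c['t'],c['R'])
    p=c['pixels'].astype(int);h=cv2.cvtColor(c['pixels'],cv2.COLOR_RGB2HSV)
    P=cloud(c)
    for n,m in(('red',((h[...,0]<8)|(h[...,0]>172))&(h[...,1]>140)&(h[...,2]>80)),('green',(h[...,0]>40)&(h[...,0]<85)&(h[...,1]>120)&(h[...,2]>60))):
        k,l,s,ce=cv2.connectedComponentsWithStats(m.astype(np.uint8))
        for i in range(1,k):
            if s[i,4]>8:print(n,s[i],ce[i],np.median(P[l==i],0))
E
```

```text
{'time_s': 0.0, 'q': array([-1.47629354e+00,  1.81526072e-01,  1.60800691e+00, -1.37185551e-05,
        1.35381635e+00, -2.06288692e-01]), 'dq': array([-0.0003721 ,  0.0020631 ,  0.00078985,  0.00163117,  0.00183968,
        0.00168463]), 'joint_efforts': array([-5.36251846e-04, -4.44873440e+01, -3.51335335e+01, -3.60448330e-04,
        9.03343549e-03, -1.65186640e-05]), 'eef_pos': array([ 0.1703284 , -0.54865536,  0.25539307]), 'eef_rot': array([-8.77340341e-04,  9.88711259e-01,  1.49830823e-01,  4.23806544e-05]), 'wrist_force': array([-0.23016157,  0.00377878, -0.35093426]), 'torque': array([-0.00612442, -0.00346971, -0.03732052]), 'grasp_force': 0.0, 'opening': 0.9966554359950357}
374.7873070068817 255.77625696349122 191.30203239523638 [ 0.44268389 -0.02751317  1.21827804] [[ 0.0028411  -0.99991971 -0.01234879]
 [-0.99735439 -0.00193639 -0.07266679]
 [ 0.07263704  0.01252258 -0.99727982]]
red [200 141   9   8  50] [203.94 144.2 ] [0.65919427 0.13751102 0.13815296]
red [229 168   3   3   9] [230. 169.] [0.59958397 0.06956286 0.03752553]
green [216 184   3   3   9] [217. 185.] [0.54843743 0.10990103 0.03878471]
green [  16  247   50   33 1590] [ 41.02515723 262.92767296] [0.30453961 0.64723085 0.05986914]
426.00032871730014 256.73849044293945 191.59594486329772 [0.48469218 1.16775922 0.81740974] [[-0.99882287 -0.04711411  0.01153837]
 [-0.0345928   0.525124   -0.85032237]
 [ 0.03400311 -0.84972057 -0.52613567]]
red [206 200   9   9  70] [209.94285714 204.04285714] [0.66168318 0.1439693  0.13488202]
green [ 327  352   54   32 1520] [352.57565789 368.44605263] [0.30848109 0.61325724 0.06067503]
```

View pics/t1.png

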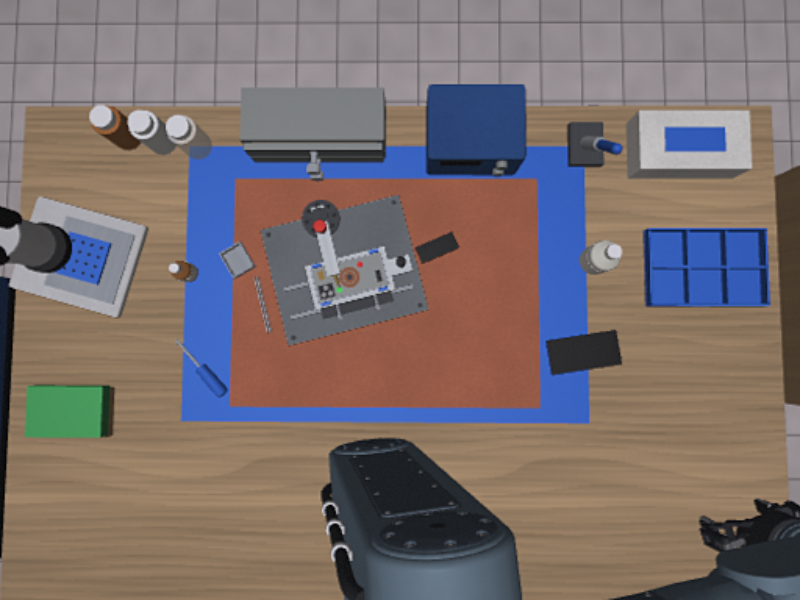

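View pics/s1.png

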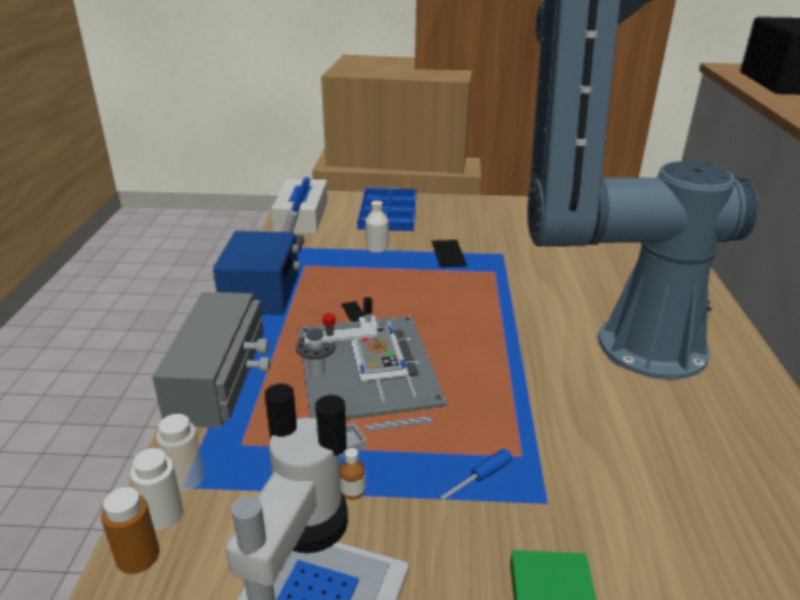

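The top view shows the stage turned by about 14 degrees. In the 800x600 picture the red plunger is at (319,227), the black knob at (401,262), the red dot at (360,264) and the green dot at (339,289). The battery lies to the right of the knob at (437,247).

```bash
python3 - <<'E'
from h import *
c=np.load('top.npy',allow_pickle=True).item();P=cloud(c)
hsv=cv2.cvtColor(c['pixels'],cv2.COLOR_RGB2HSV)
H=np.array([np.append(ray(c,u,v,.012)[:2],1) for u,v in [(262/1.5625,232/1.5625),(398/1.5625,197/1.5625),(427/1.5625,310/1.5625),(290/1.5625,345/1.5625)]]);print(H)
m=((hsv[...,1]<60)&(hsv[...,2]<130)).astype(np.uint8);m[:120]=0;m[225:]=0;m[:,:160]=0;m[:,280:]=0
m=cv2.morphologyEx(m,cv2.MORPH_CLOSE,np.ones((15,15)))
m=cv2.morphologyEx(m,cv2.MORPH_OPEN,np.ones((21,21)))
k,l,s,ce=cv2.connectedComponentsWithStats(m);i=1+s[1:,4].argmax()
pts=np.argwhere(l==i)[:,::-1]
W=np.array([ray(c,u,v,.012)[:2] for u,v in pts]).astype(np.float32)
r=cv2.minAreaRect(W*1000);print(r,cv2.boxPoints(r))
for n,u,v,z in(('red',230,169,.038),('green',217,185,.038),('plg',203.94,144.2,.139),('knob',256.6,167.7,.086)):print(n,ray(c,u,v,z))
# knob: dark points height .08-.1 near
print(np.array(ctrl.camera('wrist')['hand_eye']))
k=(P[...,2]>.07)&(P[...,2]<.1)&(P[...,1]<.05)&(P[...,1]>-.02)&(P[...,0]>.5)&(P[...,0]<.7);vv,uu=np.where(k);print(len(vv),uu.mean(),vv.mean(),P[k].mean(0))
E
```

```text
[[ 0.670127    0.27560138  1.        ]
 [ 0.74430602 -0.00830581  1.        ]
 [ 0.50772948 -0.06881584  1.        ]
 [ 0.43497794  0.21309226  1.        ]]
((592.0322875976562, 113.07678985595703), (272.4504089355469, 342.0639343261719), 3.049304485321045) [[446.90186  276.62006 ]
 [465.09802  -64.95956 ]
 [737.1627   -50.466476]
 [718.96655  291.11313 ]]
red [0.59947041 0.06933535 0.038     ]
green [0.54841456 0.11012798 0.038     ]
plg [0.65886821 0.13776743 0.139     ]
knob [ 0.59717529 -0.01559788  0.086     ]
[[ 1.00114369e-03 -9.45051471e-01 -3.26920043e-01  8.48986392e-02]
 [ 9.99999309e-01  7.44858381e-04  9.09132044e-04 -1.64936315e-04]
 [-6.15667442e-04 -3.26920727e-01  9.45051564e-01 -1.18073947e-01]
 [ 0.00000000e+00  0.00000000e+00  0.00000000e+00  1.00000000e+00]]
34 255.73529411764707 167.0 [ 0.59944178 -0.01294632  0.08505206]
```

Request:
{"op": "servo_tool", "data": {"motion": [[[3.8,-3.2,0,0,-1],[7.6,-6.4,0,0,-1],[11.4,-9.6,0,0,-1],[15.2,-12.8,0,0,-1],[19,-16,0,0,-1]]]}}

```text
time_s: 0.65
eef_pos: [0.305, -0.3382, 0.2561]
eef_rot: [-0.0, 0.989, 0.149, 0.0]
wrist_force: [1.3, 0.6, 0.3]
opening: 0.996
grasp_force: 0.0
```

Request:
{"op": "servo_tool", "data": {"motion": [[[3.8,-3.2,0,0,-1],[7.6,-6.4,0,0,-1],[11.4,-9.6,0,0,-1],[15.2,-12.8,0,0,-1],[19,-16,0,0,-1]]]}}

```text
time_s: 1.15
eef_pos: [0.4391, -0.129, 0.2564]
eef_rot: [0.0, 0.989, 0.15, 0.0]
wrist_force: [1.3, -0.6, -0.4]
opening: 1.0
grasp_force: 0.0
```

Request:
{"op": "servo_tool", "data": {"motion": [[[3.8,-3.2,0,0,-1],[7.6,-6.4,0,0,-1],[11.4,-9.6,0,1.5,-1],[15.2,-12.8,0,2.7,-1],[17,-14.2,0,2.7,-1]]]}}

```text
time_s: 1.65
eef_pos: [0.5599, 0.0587, 0.256]
eef_rot: [-0.0, 0.992, 0.128, 0.0]
wrist_force: [0.0, -0.5, -0.2]
opening: 1.001
grasp_force: 0.0
```

Request:
{"op": "servo_tool", "data": {"motion": [[[0,0,0,0,-1],[0,0,0,0,-1]]]}}

```text
time_s: 1.85
eef_pos: [0.5584, 0.0553, 0.2557]
eef_rot: [0.0, 0.992, 0.127, -0.001]
wrist_force: [0.3, -0.4, 0.3]
opening: 0.999
grasp_force: 0.0
```

```bash
cat >> h.py <<'E'
from scipy.spatial.transform import Rotation as Ro
def wrist():
    o=ctrl.get_obs();c=ctrl.camera('wrist')
    q=o['eef_rot'];T=np.eye(4);T[:3,:3]=Ro.from_quat([q[1],q[2],q[3],q[0]]).as_matrix();T[:3,3]=o['eef_pos']
    W=T@np.array(c['hand_eye']);c['R']=W[:3,:3].T;c['t']=-c['R']@W[:3,3];return c
E
python3 - <<'E'
from h import *
c=wrist();np.save('w1.npy',c,allow_pickle=True);cv2.imwrite('pics/w1.png',cv2.resize(c['pixels'][:,:,::-1],(800,600)))
E
```

```text
(no output)
```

View pics/w1.png

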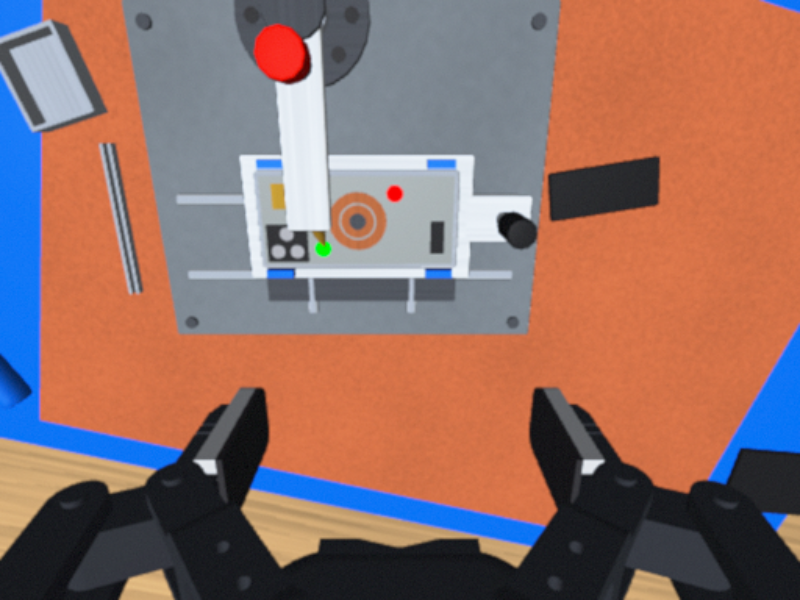

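The wrist view is squarely aligned with the stage. The pointer tip is at about (321,243), almost on the green dot (323,249). The red dot is at (395,193), the knob top at (520,232) and the plunger at (281,53).

```bash
cat >> h.py <<'E'
def blobs(c):
    h=cv2.cvtColor(c['pixels'],cv2.COLOR_RGB2HSV);out=[]
    for n,m in(('red',((h[...,0]<4)|(h[...,0]>174))&(h[...,1]>200)&(h[...,2]>120)),('green',(h[...,0]>40)&(h[...,0]<85)&(h[...,1]>120)&(h[...,2]>60))):
        k,l,s,ce=cv2.connectedComponentsWithStats(m.astype(np.uint8))
        out+=[(n,s[i],ce[i].round(2)) for i in range(1,k) if s[i,4]>15]
    return out
E
python3 - <<'E'
from h import *
c=np.load('w1.npy',allow_pickle=True).item()
for n,s,ce in blobs(c):
    z=.139 if s[4]>400 else .038
    print(n,s,ce,ray(c,*ce,z))
f=.64
P=cloud(c)
m=(P[...,2]>.08)&(P[...,2]<.092)&(c['pixels'].max(2)<60);m[:,:300]=0;m[200:]=0
v,u=np.where(m);print('knob',len(u),u.mean(),v.mean(),ray(c,u.mean(),v.mean(),.086),P[m].mean(0))
m=(P[...,2]>.134)&(P[...,2]<.145);m[80:]=0
v,u=np.where(m);print('plg',len(u),P[m].mean(0))
a=ray(c,178*f,333*f,.012);b=ray(c,528*f,333*f,.012);print('edge',a,b)
m=cv2.resize(c['pixels'][130:180,170:250][:,:,::-1],None,fx=10,fy=10,interpolation=cv2.INTER_CUBIC);cv2.imwrite('pics/crop.png',m)
E
```

```text
red [163  16  33  36 905] [178.91  33.26] [0.66137882 0.13804365 0.139     ]
red [248 119   9  10  69] [252.14 123.54] [0.60187002 0.06987608 0.038     ]
green [202 155  10   9  76] [206.46 159.09] [0.54917717 0.11101264 0.038     ]
knob 288 333.06597222222223 148.54513888888889 [ 0.60416993 -0.01212368  0.086     ] [ 0.60413381 -0.01216067  0.0858749 ]
plg 973 [0.6615267  0.13742469 0.13908152]
edge [0.43868641 0.21807576 0.012     ] [ 0.51420356 -0.07060047  0.012     ]
```

View pics/crop.png

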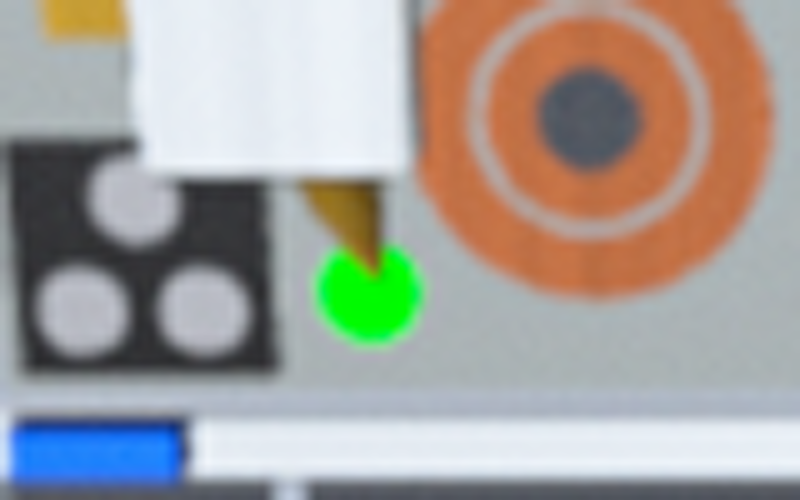

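```bash
python3 - <<'E'
from h import *
c=np.load('w1.npy',allow_pickle=True).item()
t=ray(c,207.4,157.7,.042);g=ray(c,206.9,159.3,.038);r=ray(c,252.14,123.54,.038)
p=np.array([.6614,.1377]);k=np.array([.6042,-.0121])
print(t,g)
print('yaw',np.degrees(np.arctan2(*(p-t[:2])[::-1])))
for y in(14.5,14.9):
    R=Ro.from_euler('z',y,degrees=True).as_matrix()[:2,:2]
    print(y,'g-t',R.T@(g-t)[:2],'r-g',R.T@(r-g)[:2],'k-g',R.T@(k-g[:2]),'p-t',R.T@(p-t[:2]),'move',R.T@(t-r)[:2])
o=ctrl.get_obs();q=o['eef_rot'];T=Ro.from_quat([q[1],q[2],q[3],q[0]]).as_matrix();print(T)
print('knob in tool',T.T@(np.append(k,.078)-o['eef_pos']))
E
```

```text
[0.55213672 0.10989247 0.042     ] [0.5490619  0.11046841 0.038     ]
yaw 14.278660933551638
14.5 g-t [-0.00283267  0.00132747] r-g [ 0.04096255 -0.05252147] k-g [ 0.02269314 -0.1324698 ] p-t [ 0.11274544 -0.00043555] move [-0.03812987  0.051194  ]
14.9 g-t [-0.00282334  0.00134721] r-g [ 0.04059488 -0.05280616] k-g [ 0.02176778 -0.132625  ] p-t [ 0.11273965 -0.00122264] move [-0.03777155  0.05145895]
[[ 9.67977596e-01  2.51033719e-01 -1.20256633e-03]
 [ 2.51033562e-01 -9.67978342e-01 -2.81642479e-04]
 [-1.23475992e-03 -2.92609013e-05 -9.99999237e-01]]
knob in tool [0.02796333 0.07611905 0.1777974 ]
```

Request:
{"op": "servo_tool", "data": {"motion": [[[1.4,3.9,0,0,-1],[2.7,7.7,3,0,-1],[2.7,7.7,7,0,-1],[2.7,7.7,11,0,-1],[2.7,7.7,14,0,-1]]]}}

```text
time_s: 2.4
eef_pos: [0.6025, -0.0147, 0.1138]
eef_rot: [-0.0, 0.992, 0.125, -0.001]
wrist_force: [0.2, 0.6, -0.2]
opening: 0.998
grasp_force: 0.0
```

Request:
{"op": "servo_tool", "data": {"motion": [[[0,0,1.3,0,-1],[0,0,2.6,0,-1],[0,0,3.8,0,-1],[0,0,3.8,0,-1],[0,0,3.8,0,-0.2]]]}}

```text
time_s: 2.9
eef_pos: [0.6049, -0.0128, 0.0792]
eef_rot: [0.0, 0.992, 0.127, 0.001]
wrist_force: [1.0, 0.1, -0.1]
opening: 0.857
grasp_force: 0.0
```

Close on the knob.

Request:
{"op": "servo_tool", "data": {"motion": [[[0,0,0,0,0.3],[0,0,0,0,0.5],[0,0,0,0,0.7],[0,0,0,0,1],[0,0,0,0,1]]]}}

```text
time_s: 3.4
eef_pos: [0.6046, -0.0128, 0.079]
eef_rot: [0.0, 0.992, 0.127, 0.0]
wrist_force: [-1.0, 0.8, 4.8]
opening: 0.216
grasp_force: 58.4
```

Request:
{"op": "servo_tool", "data": {"motion": [[[0,0,0,0,1],[0,0,0,0,1],[0,0,0,0,1]]]}}

```text
time_s: 3.7
eef_pos: [0.6046, -0.0128, 0.0789]
eef_rot: [0.0, 0.992, 0.127, 0.0]
wrist_force: [-1.3, 1.0, 5.7]
opening: 0.216
grasp_force: 58.4
```

```bash
python3 - <<'E'
from h import *
o=ctrl.get_obs();print(o['eef_pos'],o['wrist_force'],o['opening'],o['grasp_force'])
c=wrist();print(blobs(c));cv2.imwrite('pics/w2.png',cv2.resize(c['pixels'][:,:,::-1],(800,600)))
E
```

```text
[ 0.60462778 -0.01278585  0.07891747] [-1.33322912  0.99214834  5.74269906] 0.21578844410466724 58.43549609184265
[('red', array([105, 200,  20,  18, 283], dtype=int32), array([114.53, 208.67])), ('green', array([ 30, 260,  20,  18, 241], dtype=int32), array([ 40.07, 268.61]))]
```

View pics/w2.png

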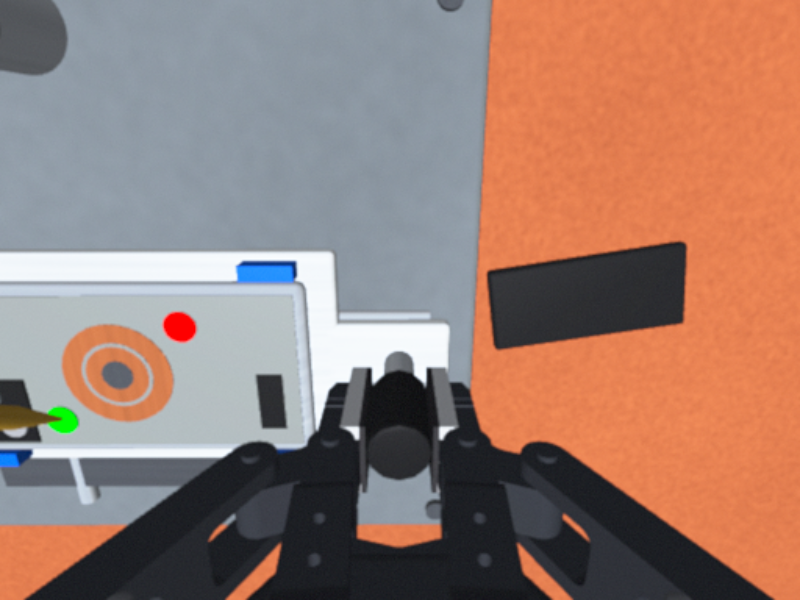

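The knob is gripped between the pads. The tip is at (64,419), on the green dot (63,420), and the red dot is at (179,326).

```bash
python3 - <<'E'
from h import *
c=wrist();o=ctrl.get_obs();q=o['eef_rot'];T=Ro.from_quat([q[1],q[2],q[3],q[0]]).as_matrix()
t=ray(c,41,268,.042);r=ray(c,114.53,208.67,.038);g=ray(c,40.07,268.61,.038)
print(t,r,g,'tool-axes move',T.T@(t-r),'stage-frame r-g',T.T@(r-g),'g-t',T.T@(g-t))
E
```

```text
[0.55265845 0.10869283 0.042     ] [0.60128282 0.07083019 0.038     ] [0.54859813 0.11182471 0.038     ] tool-axes move [-0.03756124 -0.04885381 -0.00404562] stage-frame r-g [4.07085893e-02 5.29059021e-02 4.94299145e-05] g-t [-0.00314735 -0.00405209  0.00399619]
```

Request:
{"op": "servo_tool", "data": {"motion": [[[-0.7,-0.9,0,0,1],[-1.5,-2.0,0,0,1],[-2.3,-3.0,0,0,1],[-3.1,-4.1,0,0,1],[-3.8,-5.0,0,0,1]]]}}

```text
time_s: 4.3
eef_pos: [0.5545, 0.027, 0.079]
eef_rot: [0.0, 0.992, 0.127, 0.001]
wrist_force: [3.5, -0.7, 5.1]
opening: 0.213
grasp_force: 59.8
```

Request:
{"op": "servo_tool", "data": {"motion": [[[0,0,0,0,1],[0,0,0,0,1]]]}}

```text
time_s: 4.5
eef_pos: [0.5532, 0.0278, 0.0788]
eef_rot: [-0.001, 0.992, 0.127, -0.001]
wrist_force: [-2.5, 1.0, 10.4]
opening: 0.214
grasp_force: 60.3
```

```bash
python3 - <<'E'
from h import *
o=ctrl.get_obs();print(o['eef_pos'],o['wrist_force'],o['opening'],o['grasp_force'])
c=wrist();np.save('w3.npy',c,allow_pickle=True);print(blobs(c));b=ctrl.camera('side')
x=cv2.resize(c['pixels'][180:300,0:140][:,:,::-1],None,fx=5,fy=5,interpolation=cv2.INTER_CUBIC);cv2.imwrite('pics/w3.png',x)
E
```

```text
[0.55324464 0.02775922 0.0787915 ] [-2.54237     1.01788254 10.44429487] 0.21386937628634925 60.32842576503754
[('red', array([105, 200,  20,  18, 225], dtype=int32), array([115.82, 209.4 ])), ('green', array([ 30, 260,  20,  17, 269], dtype=int32), array([ 39.31, 267.93]))]
```

View pics/w3.png

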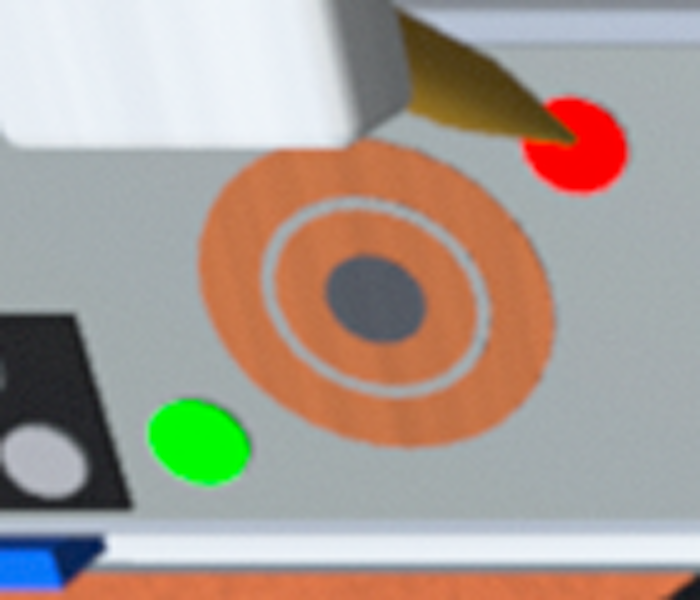

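The tip is at crop (575,140) and the red dot's centre at (576,145). I'll work out the offset with the height difference included.

```bash
python3 - <<'E'
from h import *
c=np.load('w3.npy',allow_pickle=True).item()
for n,uv,rd in(('w3',(114.6,207.7),(114.8,208.6)),):
    t=ray(c,*uv,.042);r=ray(c,*rd,.038);print('tip',t,'red-tip',(r-t))
    print('tool axes (tip-red)',c and Ro.from_euler('z',14.6,degrees=True).as_matrix().T@(t-r), '(stage x,y)')
E
```

```text
tip [0.55248747 0.10986416 0.042     ] red-tip [-0.00268914  0.00139757 -0.004     ]
tool axes (tip-red) [ 0.00225002 -0.0020303   0.004     ] (stage x,y)
```

Request:
{"op": "servo_tool", "data": {"motion": [[[0.2,0.2,0,0,1],[0.2,0.2,0,0,1],[0.2,0.2,0,0,1],[0.2,0.2,0,0,1],[0.2,0.2,0,0,1]]]}}

```text
time_s: 5.1
eef_pos: [0.5562, 0.026, 0.0788]
eef_rot: [-0.001, 0.992, 0.127, -0.001]
wrist_force: [-0.6, 0.9, 9.4]
opening: 0.218
grasp_force: 60.2
```

Request:
{"op": "servo_tool", "data": {"motion": [[[0,0,0,0,1],[0,0,0,0,1],[0,0,0,0,1],[0,0,0,0,1],[0,0,0,0,1]]]}}

```text
time_s: 5.6
eef_pos: [0.5562, 0.026, 0.0788]
eef_rot: [-0.001, 0.992, 0.127, -0.001]
wrist_force: [-1.4, 0.2, 10.3]
opening: 0.218
grasp_force: 60.2
```

Request:
{"op": "servo_tool", "data": {"motion": [[[0,0,0,0,1],[0,0,0,0,1],[0,0,0,0,1],[0,0,0,0,1],[0,0,0,0,1]]]}}

```text
time_s: 6.1
eef_pos: [0.5562, 0.026, 0.0788]
eef_rot: [-0.001, 0.992, 0.127, -0.001]
wrist_force: [-1.5, 0.8, 10.2]
opening: 0.212
grasp_force: 60.2
```

```bash
python3 - <<'E'
from h import *
o=ctrl.get_obs();print(o['eef_pos'],o['wrist_force'],o['dq'].round(4))
c=wrist();np.save('w4.npy',c,allow_pickle=True);print(blobs(c))
# red dot by bbox/fit ellipse hull; brass tip: lowest-right brass pixel
h=cv2.cvtColor(c['pixels'],cv2.COLOR_RGB2HSV);print(cv2.imwrite('pics/w4.png',cv2.resize(c['pixels'][190:230,95:135][:,:,::-1],None,fx=14,fy=14,interpolation=cv2.INTER_CUBIC)))
E
```

```text
[0.55617299 0.02596915 0.07882516] [-1.48218607  0.84149404 10.17078632] [-0.0013  0.      0.0007  0.001  -0.0015  0.0002]
[('red', array([106, 200,  19,  18, 250], dtype=int32), array([115.52, 208.46])), ('green', array([ 30, 260,  20,  17, 268], dtype=int32), array([ 39.31, 268.08]))]
True
```

View pics/w4.png

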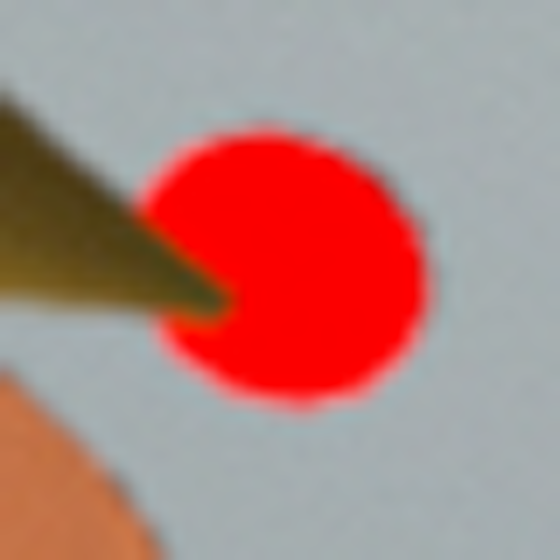

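The tip is at crop (232,300) against a dot centre of (285,270), which is the offset parallax predicts. Red is within 1 mm. Next is green, at +4.0 and +5.3 cm in tool axes.

Request:
{"op": "servo_tool", "data": {"motion": [[[0.8,1.0,0,0,1],[1.6,2.1,0,0,1],[2.4,3.2,0,0,1],[3.2,4.3,0,0,1],[4.0,5.3,0,0,1]]]}}

```text
time_s: 6.65
eef_pos: [0.6082, -0.0152, 0.0788]
eef_rot: [-0.001, 0.992, 0.127, -0.001]
wrist_force: [-3.9, 2.3, 12.7]
opening: 0.217
grasp_force: 60.4
```

Request:
{"op": "servo_tool", "data": {"motion": [[[0,0,0,0,1],[0,0,0,0,1],[0,0,0,0,1],[0,0,0,0,1],[0,0,0,0,1]]]}}

```text
time_s: 7.15
eef_pos: [0.6092, -0.0159, 0.0789]
eef_rot: [0.0, 0.992, 0.127, 0.0]
wrist_force: [3.1, -1.0, 6.0]
opening: 0.216
grasp_force: 59.9
```

```bash
python3 - <<'E'
from h import *
o=ctrl.get_obs();print(o['eef_pos'],o['wrist_force'])
c=wrist();np.save('w5.npy',c,allow_pickle=True);print(blobs(c))
cv2.imwrite('pics/w5.png',cv2.resize(c['pixels'][248:288,20:60][:,:,::-1],None,fx=14,fy=14,interpolation=cv2.INTER_CUBIC))
E
```

```text
[ 0.60922268 -0.01587377  0.07894845] [ 3.05859157 -1.00076511  5.96135304]
[('red', array([105, 200,  20,  18, 282], dtype=int32), array([114.62, 208.59])), ('green', array([ 30, 260,  20,  17, 265], dtype=int32), array([ 39.42, 268.24]))]
```

View pics/w5.png

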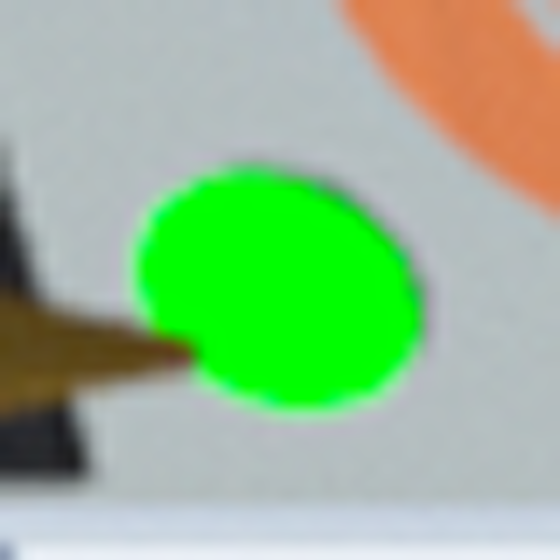

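```bash
python3 - <<'E'
from h import *
c=np.load('w5.npy',allow_pickle=True).item();R=Ro.from_euler('z',14.6,degrees=True).as_matrix()
for h in(.041,.042):
    t=ray(c,33.8,272.5,h);r=ray(c,39.5,268,.038);print('tip',t,'stage tip-green',R.T@(t-r))
p=np.array([.6614,.1377,.136]);o=ctrl.get_obs();q=o['eef_rot'];T=Ro.from_quat([q[1],q[2],q[3],q[0]]).as_matrix()
print('plunger in tool',T.T@(p-o['eef_pos']),'from tip model',T.T@(np.array([.5523,.1098,.136])+R@[.112,0,0]-o['eef_pos']))
E
```

```text
tip [0.55190006 0.11048378 0.041     ] stage tip-green [-0.00121773  0.00174703  0.003     ]
tip [0.5527926  0.10981208 0.042     ] stage tip-green [-0.00052332  0.00087204  0.004     ]
plunger in tool [ 0.08913993 -0.13547465 -0.05699675] from tip model [ 0.08852974 -0.13597587 -0.05699747]
```

Green is within about 1.5 mm. Hold, release, and lift.

Request:
{"op": "servo_tool", "data": {"motion": [[[0,0,0,0,1],[0,0,0,0,1],[0,0,0,0,1],[0,0,0,0,1],[0,0,0,0,0.5]]]}}

```text
time_s: 7.7
eef_pos: [0.6079, -0.0154, 0.0778]
eef_rot: [-0.001, 0.992, 0.127, -0.001]
wrist_force: [0.5, -0.3, -0.8]
opening: 0.25
grasp_force: 0.7
```

Request:
{"op": "servo_tool", "data": {"motion": [[[0,0,0,0,0.3],[0,0,0,0,-0.2],[0,0,0,0,-0.5],[0,0,0,0,-0.5],[0,0,0,0,-0.5]]]}}

```text
time_s: 8.2
eef_pos: [0.6092, -0.0165, 0.0781]
eef_rot: [-0.0, 0.992, 0.127, -0.0]
wrist_force: [0.2, -0.2, -0.1]
opening: 0.75
grasp_force: 0.0
```

Request:
{"op": "servo_tool", "data": {"motion": [[[0,0,-2,0,-0.5],[0,0,-6,0,-0.5],[0,0,-10,0,-0.5],[0,0,-14,0,-0.5],[0,0,-17,0,-0.5]]]}}

```text
time_s: 8.7
eef_pos: [0.61, -0.0167, 0.2513]
eef_rot: [0.0, 0.992, 0.126, 0.001]
wrist_force: [0.6, 0.1, -0.0]
opening: 0.75
grasp_force: 0.0
```

Request:
{"op": "servo_tool", "data": {"motion": [[[2,-3,0,0,-0.5],[4,-6,0,0,-0.5],[5,-8,0,0,-0.5],[5,-8,0,0,-0.5]]]}}

```text
time_s: 9.1
eef_pos: [0.6378, 0.0763, 0.2482]
eef_rot: [-0.0, 0.992, 0.128, 0.0]
wrist_force: [0.0, -0.4, -0.1]
opening: 0.748
grasp_force: 0.0
```

```bash
python3 - <<'E'
from h import *
o=ctrl.get_obs();print(o['eef_pos'],o['wrist_force'],o['opening'])
c=wrist();print(c['pixels'].shape);P=cloud(c)
for n,s,ce in blobs(c):print(n,s,ce,ray(c,*ce,.139 if s[4]>400 else .038))
m=(P[...,2]>.134)&(P[...,2]<.145)&(c['pixels'][...,0]>150)&(c['pixels'][...,1]<80)
v,u=np.where(m);p=np.array([*P[m].mean(0)[:2],.136]);print('plg',len(u),p,P[m].mean(0))
pa=ray(c,u.mean(),v.mean(),.139);print('pa',pa)
q=o['eef_rot'];T=Ro.from_quat([q[1],q[2],q[3],q[0]]).as_matrix();print(T.T@(p-o['eef_pos']))
cv2.imwrite('pics/w6.png',cv2.resize(c['pixels'][:,:,::-1],(800,600)))
E
```

```text
[0.63782818 0.07627451 0.24820657] [ 0.01744971 -0.40229707 -0.09146186] 0.747712428195306
(384, 512, 3)
red [172 134  30  30 653] [186.13 148.75] [0.66223863 0.13810589 0.139     ]
red [252 189   9   8  57] [255.82 192.44] [0.60624152 0.06704576 0.038     ]
green [215 220   3   7  17] [215.82 223.29] [0.55498838 0.10410673 0.038     ]
plg 655 [0.66208854 0.13815678 0.136     ] [0.66208854 0.13815678 0.13921534]
pa [0.66207735 0.13820627 0.139     ]
[ 0.03915888 -0.05359074  0.11226268]
```

View pics/w6.png

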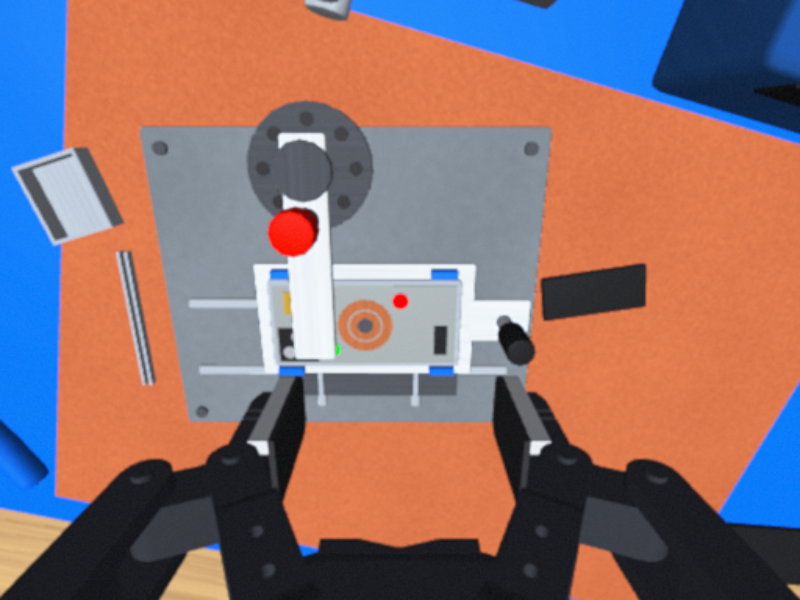

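The view shows the plunger at (291,232), with the green dot mostly hidden under the arm at (336,350). By the red dot's position the carrier is about 2 mm off at most. Next I descend around the plunger's knob.

Request:
{"op": "servo_tool", "data": {"motion": [[[2,-2.7,0,0,-0.5],[3.9,-5.4,1,0,-0.5],[3.9,-5.4,4,0,-0.5],[3.9,-5.4,7,0,-0.5],[3.9,-5.4,9,0,-0.5]]]}}

```text
time_s: 9.65
eef_pos: [0.6607, 0.1344, 0.1556]
eef_rot: [0.0, 0.992, 0.126, -0.002]
wrist_force: [-0.5, 1.0, -0.6]
opening: 0.748
grasp_force: 0.0
```

Request:
{"op": "servo_tool", "data": {"motion": [[[0,0,0.8,0,-0.5],[0,0,1.6,0,-0.5],[0,0,2.2,0,-0.5],[0,0,2.2,0,-0.5],[0,0,2.2,0,-0.2]]]}}

```text
time_s: 10.15
eef_pos: [0.6625, 0.1353, 0.1373]
eef_rot: [0.0, 0.992, 0.126, 0.001]
wrist_force: [0.1, -0.4, 0.1]
opening: 0.608
grasp_force: 0.0
```

Request:
{"op": "servo_tool", "data": {"motion": [[[0,0,0,0,0],[0,0,0,0,0.2],[0,0,0,0,0.4],[0,0,0,0,0.7],[0,0,0,0,1]]]}}

```text
time_s: 10.65
eef_pos: [0.6616, 0.1383, 0.1375]
eef_rot: [-0.002, 0.992, 0.127, 0.0]
wrist_force: [-3.5, 9.1, 5.6]
opening: 0.257
grasp_force: 58.4
```

Request:
{"op": "servo_tool", "data": {"motion": [[[0,0,0,0,1],[0,0,0,0,1],[0,0,0,0,1]]]}}

```text
time_s: 10.95
eef_pos: [0.6616, 0.1383, 0.1375]
eef_rot: [-0.002, 0.992, 0.127, 0.0]
wrist_force: [-3.8, 8.4, 6.0]
opening: 0.262
grasp_force: 58.4
```

Request:
{"op": "servo_tool", "data": {"motion": [[[0,-0.2,-0.2,0,1],[0,-0.2,-0.5,0,1],[0,-0.2,-0.8,0,1],[0,-0.2,-1.1,0,1],[0,-0.2,-1.1,0,1]]]}}

```text
time_s: 11.45
eef_pos: [0.6615, 0.1384, 0.1464]
eef_rot: [-0.001, 0.992, 0.127, 0.0]
wrist_force: [4.5, 5.2, -9.5]
opening: 0.253
grasp_force: 59.0
```

Request:
{"op": "servo_tool", "data": {"motion": [[[0,0,0,0,1],[0,0,0,0,1]]]}}

```text
time_s: 11.65
eef_pos: [0.6614, 0.1384, 0.146]
eef_rot: [-0.001, 0.992, 0.127, 0.0]
wrist_force: [5.5, 5.3, -9.7]
opening: 0.258
grasp_force: 59.0
```

Request:
{"op": "servo_tool", "data": {"motion": [[[0,0,-0.1,0,1],[0,0,-0.2,0,1],[0,0,-0.3,0,1],[0,0,-0.3,0,1],[0,0,-0.3,0,1]]]}}

```text
time_s: 12.15
eef_pos: [0.6614, 0.1384, 0.1488]
eef_rot: [-0.001, 0.992, 0.127, 0.0]
wrist_force: [5.7, 4.7, -9.8]
opening: 0.255
grasp_force: 59.1
```

Request:
{"op": "servo_tool", "data": {"motion": [[[0,0,-0.1,0,1],[0,0,-0.2,0,1],[0,0,-0.2,0,1],[0,0,-0.2,0,1]]]}}

```text
time_s: 12.55
eef_pos: [0.6614, 0.1384, 0.1498]
eef_rot: [-0.001, 0.992, 0.127, 0.0]
wrist_force: [9.4, 5.2, -15.2]
opening: 0.258
grasp_force: 59.6
```

```bash
python3 - <<'E'
from h import *
o=ctrl.get_obs();print(o['eef_pos'],o['wrist_force'],o['grasp_force'],o['time_s'])
c=wrist();P=cloud(c)
m=(P[...,2]>.13)&(P[...,2]<.16)&(c['pixels'][...,0]>120)&(c['pixels'][...,1]<70)
print('plg top',m.sum(),np.percentile(P[m][:,2],[50,80,90,97]) if m.any() else '',blobs(c))
b=ctrl.camera('side')
for n,s,ce in blobs(b):print(n,s,ce)
E
```

```text
[0.66140248 0.13842839 0.14976063] [  9.43936709   5.1724504  -15.19136138] 59.614670276641846 12.55
plg top 2004 [0.15113326 0.151695   0.1519839  0.15235216] [('red', array([ 231,  241,   49,   58, 1970], dtype=int32), array([253.33, 272.49])), ('red', array([310, 265,  13,  10, 104], dtype=int32), array([316.06, 269.62]))]
green [ 327  352   54   32 1521] [352.56 368.44]
```

The plunger's top now reads 151 mm, up from 139, and the force is rising, so it has reached the stop. One last check of the carrier, then I hand in.

Request:
{"op": "servo_tool", "data": {"motion": [[[0,0,0,0,1],[0,0,0,0,1],[0,0,0,0,1],[0,0,0,0,1]]]}}

```text
time_s: 13.05
eef_pos: [0.6614, 0.1384, 0.1498]
eef_rot: [-0.001, 0.992, 0.127, 0.0]
wrist_force: [9.0, 5.6, -14.7]
opening: 0.255
grasp_force: 59.6
```

```bash
python3 - <<'E'
from h import *
c=wrist();R=Ro.from_euler('z',14.6,degrees=True).as_matrix()
s=[b for b in blobs(c) if b[1][4]<300][0];r=ray(c,*s[2],.038);t=np.array([.5523,.1098,.038])
e=R.T@(r-t)-[.04,-.053,0];print(r,'err',e)
o=ctrl.get_obs();print(o['eef_pos'],o['wrist_force'],o['grasp_force'])
if np.hypot(*e[:2])<.0045: print(ctrl.hand_in())
E
```

```text
[0.60567787 0.06682826 0.038     ] err [ 8.22395159e-04 -2.03906905e-03  6.93889390e-18]
[0.66139814 0.13837484 0.14973943] [  8.28676206   5.63523298 -14.71156207] 59.61498498916626
the job is handed in; nothing more can be done
None
```

I handed the job in at about 13 s of the 54 s allowed; no verdict came back. The red dot and then the green dot each rested under the tip for about a second. The green dot was left about 2 mm off by my estimate (limit 6 mm), and the plunger is gripped and held up at its 12 mm stop.

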